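# Load the specimen sled and click it into the reading notch

### The job

Stand the two specimen pots upright in the reader's sled, the wide pot in the wide cup and the narrow pot in the narrow cup. Then grip the sled's black handle and slide the sled to the left along its rail until you feel its spring ball click into the notch; do not push it on beyond the notch. Finish while still gripping the handle, holding the sled still in the notch, and leave the mug, the gel bottle and the stapler where they are.

Things in the scene. Friction and masses are not known exactly. Their poses are not given: they have to be found in the camera images.
- big_pot_center (a point): Centre (30 mm above the foot) of the wide specimen pot: loose, upright, round, white with a blue screw cap, 48 mm diameter, 60 mm tall, about 90 g; z up. On the desk to the robot's right beside the narrow pot, in either order. Grip it on its upper half (45 mm above the foot is good), so that the fingertips stay above the cup's rim when it is set down.
- small_pot_center (a point): Centre of the narrow specimen pot, 30 mm above its foot: like the wide pot (same white body, same blue cap, 60 mm tall) but 30 mm in diameter, about 45 g. z axis up along the pot. Grip it on its upper half.
- big_well (a point): Centre of the inner floor of the wide grey cup on the sled (58 mm inside diameter, wall 4 mm, rim 14 mm above this point, which lies 26 mm above the desk). On the right-hand (-y) end of the sled, 75 mm from the handle. Axes as for plunger.
- small_well (a point): Centre of the inner floor of the narrow grey cup on the sled (40 mm inside diameter, wall 4 mm, rim 14 mm above this point, which lies 26 mm above the desk). On the left-hand (+y) end of the sled, 75 mm from the handle. Axes as for plunger.
- handle (a point): The sled's handle: a black upright block, 16 mm across the rail (x) by 30 mm along it (y) by 44 mm tall, on a 12 mm post mid-sled between the two cups. Point at the block's centre, 110 mm above the desk (a seated pot's top is at 86 mm). z up, +y along the rail in the sliding direction (left).
- sled (a joint): Travel of the sled along its rail, in m: 0 at the right-hand stop, 0.16 at the left-hand stop, growing along +y of handle. Starts between 0 and 0.04. Sliding takes about 1.5 N on the plain strip; it stays where it is left. Pushing it on out of the notch takes about 8 to 12 N; let go in the notch, it centres itself.
- plunger (a point): Foot of the sled's spring ball (12 mm), 24 mm above the desk, under a brass barrel on a bracket 66 mm from the handle across the rail, on the side away from the robot. z up, +y along the rail in the sliding direction (left), +x away from the robot. The ball runs on a flat steel strip and drops 3 mm into the notch, pulling the sled in from about 4 mm away.
- notch (a point): Centre of the notch, a 10 mm gap in the steel strip along the far side of the rail, at the strip's top face 24 mm above the desk, opposite the middle of the white scanner bar where a black pointer lies. Axes as for plunger. Its place along the rail varies (sled travel 0.09 to 0.13 m); the sled is in the notch when plunger lies at this point.
- mug: A white mug, 80 mm in diameter, 92 mm tall; origin at the centre of its underside. A bystander, far side of the desk.
- gel: A hand-gel bottle, 50 mm in diameter, 110 mm tall; origin at the centre of its underside. A bystander on the right.
- stapler: A black stapler, 35 x 130 x 42 mm; origin at the centre of its underside. A bystander, beyond the reader.
Mind the look-alikes: they are no part of the job. Leave any green or orange look-alike of the part that bears small_pot_center alone.

How it is judged (in metres and radians):
On the way, in this order (a step that is already met when the one before it is completed fails the run):
1. both pots stand upright in their own cups (horizontal distance between big_pot_center and big_well below 0.008 m and z of big_pot_center in the frame of big_well between 0.026 and 0.034 m and angle between each of big_pot_center, small_pot_center's own z axis and vertical below 0.12 rad and horizontal distance between small_pot_center and small_well below 0.008 m and z of small_pot_center in the frame of small_well between 0.026 and 0.034 m), for 0.2 s.
2. the sled, gripped by its handle, is at rest in the notch (y of plunger in the frame of notch between -0.002 and 0.002 m and velocity of joint sled between -0.01 and 0.01 m/s and contact force between the fingers and grip_block above 2 N), for 0.2 s.
At the end, for the whole second after the job is handed in: The ball is within 2 mm of the notch's centre along the rail and the sled at rest (under 10 mm/s), the fingers still grip the handle (contact over 2 N), and each pot stands in its own cup: within 8 mm of the cup's centre, foot on the cup's floor within 4 mm, tilted less than 0.12 rad (all of step 1 and all of step 2); the arm keeps its last pose, push and grip.
It fails at once if the sled is pushed more than 20 mm beyond the notch (y of plunger in the frame of notch above 0.02 m).
It fails at once if the mug is moved by more than 40 mm or knocked over (distance of mug from where it was at the start of the episode above 0.04 m or angle between mug's own z axis and vertical above 0.5 rad).
It fails at once if the gel is moved by more than 40 mm or knocked over (distance of gel from where it was at the start of the episode above 0.04 m or angle between gel's own z axis and vertical above 0.5 rad).
It fails at once if the stapler is moved by more than 40 mm or knocked over (distance of stapler from where it was at the start of the episode above 0.04 m or angle between stapler's own z axis and vertical above 0.5 rad).
It also fails if it takes over 72 s, if anything falls off the work surface, if the arm or the gripper's body presses on something with over 40 N, if the wrist force passes 120 N, or if a joint passes its speed limit or range.

### The arm

A 6-joint arm with a two-finger parallel gripper is mounted at the origin on the work surface. World frame = base frame: x ahead of the robot, y to its left, z up, the work surface at z = 0. Lengths are in m, angles in degrees, forces in N, time in s.
With the tool pointing down it reaches from about 0.4 to 0.825 m from the base axis. Payload 7 kg.
Tool frame: the origin (TCP) lies midway between the tips of the shut fingers; the grasp point (between the pads) lies 19 mm behind it; z points along the fingers, x is the direction in which the jaws open and shut, and the axes are right-handed (so a half turn about z gives the same grasp; the last joint's range is limited). The gripper opens to 88 mm and grips with 3 to 60 N. Pads are 19 mm wide; open, the fingers measure 130 mm over their backs; the gripper's body (78 mm by 193 mm) begins 47 mm behind the grasp point.
Start: joints at [89.101, 20.546, 0.682, 0, -70.136, -16.507], TCP at [0.202, 0.644, 0.227] pointing down, gripper open.
Joint ranges: [-176.03, 176.03], [-82.01, 121.73], [-58.28, 71.71], [-173.87, 95.51], [-174.79, -0.11], [-173.66, 173.66]. Speed limits (degrees/s): [136.94, 136.94, 172.46, 180, 180, 180].

### API

Orientations are given as [roll, pitch, yaw] about the fixed x, y, z axes, in that order (R = Rz(yaw) Ry(pitch) Rx(roll)).
In Python, from plant import * gives the robot as it stands. The module is installed in compiled form; this text tells all that it offers.
- The arm moves only by the shell command python3 -m pendant 'ROWS' [OPENING]. ROWS is JSON, a list that holds one entry, the list of rows, each a list of 6 numbers: the shift along the world's x, y, z in mm, then the turn, a rotation vector about the world's x, y, z in degrees. A call has 1 to 10 rows; each row is the pose to reach, as a shift and turn from the pose commanded when the call began; what a row does not reach only later rows make up. A row lasts 1/8 s, in which the tool goes at most 62.5 mm and 10.7 degrees, less where a joint would pass 70% of its speed; a pose out of reach is approached as far as the arm can. A call with a gripper value outside its range is refused whole. OPENING is the closure, from -1 (fully open) to 1 (shut), set as the call begins (- or left out, the last holds). The fingers move at their own pace and stop on an object; the grip force is fixed at half the most. Time passes only in rows, so rows that repeat a pose let the fingers close. It gives the time, the measured TCP pose, the force and the opening at its end, in the units of the state.
- get_obs(): the state, without advancing time (a new reading comes with each control period).
- snapshot(name): name is "scene" or "top" or "wrist"; returns a dict with "pixels" (420x560x3 uint8, red, green, blue), "depth" (420x560 float32, m along the optical axis (not along the pixel's ray), 0 where there is no reading), "fx", "fy", "cx", "cy" (pixels), "pose" (4x4, takes a point from camera to world coordinates); the wrist camera has in their place "tool_from_camera" (4x4, takes a point from camera to tool coordinates, whose origin is the TCP and whose axes are the tool frame's). Camera axes: x right, y down, z forward; pixel columns grow to the right and rows downward; lengths in m; the calibration is good to about 2 mm. A picture is of the moment at which its call begins: read the wrist's pose just before it.
- close_job(): hands the job in, once; it reports no verdict.
The state is a dict: "clock": time; "joint_pos": joint angles; "qvel": joint speeds; "tau": joint torques, N m; "tool_pos": TCP position; "orientation": TCP orientation; "force": force on the tool from outside, world axes, zero at the start; "moment": the same for the moment, N m; "opening": finger opening in m.
Only numpy, scipy, OpenCV 4.12 (cv2) and the standard library are available. Lean on these libraries where they do the work, as an engineer would, in place of code of your own. Each camera call takes 0.05 s, during which the arm holds its last target. There are 200 camera calls.

## Working session

There is one attempt and no reset: what is moved stays moved. The work goes in short steps, Python scripts to look and compute and a shell command to move; the robot and the scene stay as the last step left them, time stands still between calls to the robot, and variables do not carry over. Pictures are saved under pics/ and viewed, about 8 in all and at most 12, crops included, and the job is handed in when it is done.

```bash
mkdir -p pics
cat > h.py <<'E'
from plant import *
import numpy as np, cv2
from scipy.spatial.transform import Rotation as R
def snap(n,f):
    o=get_obs(); s=snapshot(n)
    if n=="wrist":
        T=np.eye(4); T[:3,:3]=R.from_euler('xyz',o['orientation'],degrees=True).as_matrix(); T[:3,3]=o['tool_pos']
        s['pose']=T@s['tool_from_camera']
    cv2.imwrite(f'pics/{f}.png',s['pixels'][:,:,::-1]); np.savez(f'pics/{f}.npz',**s); return s
def cloud(s):
    v,u=np.mgrid[:420,:560]; d=s['depth']
    p=np.stack([(u-s['cx'])/s['fx']*d,(v-s['cy'])/s['fy']*d,d],-1)
    P=p@s['pose'][:3,:3].T+s['pose'][:3,3]; P[d==0]=np.nan; return P
E
python3 - <<'E'
from h import *
print(get_obs())
a=snap('top','top1');b=snap('scene','scene1')
print(a['pose'],a['fx'],b['pose'][:3,3])
E
```

```text
{'clock': 0.0, 'joint_pos': array([ 8.91012172e+01,  2.05897310e+01,  6.32510284e-01, -1.84505863e-02,
       -7.01364294e+01, -1.65074176e+01]), 'qvel': array([ 0.04902907, -0.05090653,  0.03374364, -0.03258436, -0.02787329,
        0.01553998]), 'tau': array([-4.48739020e-04, -5.82718492e+01,  2.93047822e+01,  6.99728340e+00,
        6.86799089e-03, -1.69589175e-04]), 'tool_pos': array([0.2018059 , 0.64360143, 0.22563758]), 'orientation': array([-1.79990018e+02, -9.47187078e-02, -1.07412492e+02]), 'force': array([0.35601633, 0.08064979, 0.9410205 ]), 'moment': array([-0.03719397, -0.02100191,  0.01952829]), 'opening': 0.08736554414421505}
[[ 3.78588942e-04 -9.88693814e-01  1.49947987e-01  4.92851508e-01]
 [-9.99839705e-01  2.30986881e-03  1.77546983e-02 -1.34905813e-01]
 [-1.79003206e-02 -1.49930672e-01 -9.88534457e-01  1.02474616e+00]
 [ 0.00000000e+00  0.00000000e+00  0.00000000e+00  1.00000000e+00]] 482.67515409559917 [ 1.0725885  -0.64373127  0.86665351]
```

View pics/top1.png

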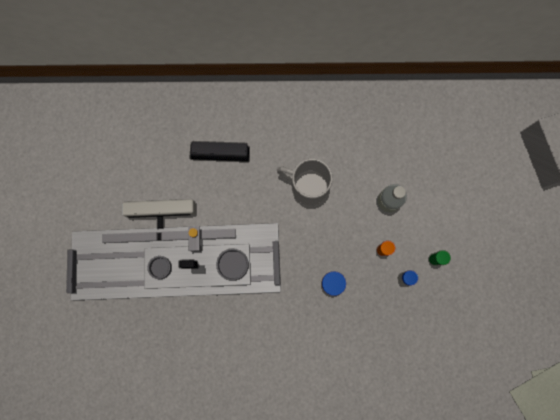

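View pics/scene1.png

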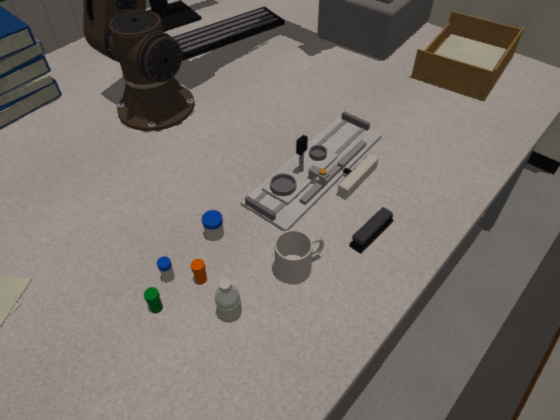

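The top view shows the wide pot at (334,284), the narrow pot at (410,278), the orange and green look-alikes at (388,248) and (442,258), the narrow cup at (160,267), the wide cup at (233,264), the handle at (188,264), the barrel at (194,233) and the pointer at (160,225). The scene view agrees.

Run:
```python
from h import *
s=dict(np.load('pics/top1.npz')); P=cloud(s); im=s['pixels'].astype(int)
r,g,b=im[...,0],im[...,1],im[...,2]
def fit(m,n):
    q=P[m]; q=q[~np.isnan(q[:,0])]
    (c,rad)=cv2.minEnclosingCircle(q[:,:2].astype(np.float32)); print(n,len(q),'circ',np.round(c,4),round(rad,4),'mean',q.mean(0).round(4),'z',np.percentile(q[:,2],[5,50,95]).round(4), 'box',q.min(0).round(3),q.max(0).round(3))
def box(u0,u1,v0,v1):
    m=np.zeros((420,560),bool); m[v0:v1,u0:u1]=1; return m
blue=(b>r+40)&(b>g+30); z=P[...,2]
fit(blue&box(310,360,260,310)&(z>.054),'big'); fit(blue&box(395,425,262,295)&(z>.054),'small')
fit(box(140,182,240,290)&(z>.036)&(z<.046),'smallcup'); fit(box(208,255,240,290)&(z>.036)&(z<.046),'bigcup')
fit(box(170,210,250,280)&(z>.12)&(z<.14),'handle')
fit(box(180,205,222,255)&(z>.05),'barrel')
m=box(150,170,214,245)&(im.sum(-1)<110); fit(m,'pointer'); 
fit(box(115,200,195,222)&(z>.03),'scanner')
for row in (236,238,240): print(row,[(u,int(im[row,u].sum()),round(float(z[row,u]),3)) for u in range(140,192,3)])
fit(box(376,400,235,262)&(r>b+60)&(z>.05),'orange');fit(box(428,455,245,270)&(g>r+30)&(z>.05),'green')
cv2.imwrite('pics/crop1.png',cv2.resize(s['pixels'][190:310,60:290,::-1],None,fx=3.4,fy=3.4,interpolation=cv2.INTER_CUBIC))
# rail direction from bracket: sled plate
for n,bx in (('railL',box(60,82,240,300)),('railR',box(268,285,235,290))): fit(bx&(z>.02),n)
```

```text
big 446 circ [ 0.5004 -0.2306] 0.0238 mean [ 0.5005 -0.2305  0.0598] z [0.0571 0.0598 0.0624] box [ 0.479 -0.253  0.055] [ 0.524 -0.207  0.066]
small 172 circ [ 0.5114 -0.3813] 0.0147 mean [ 0.5112 -0.3809  0.0595] z [0.0566 0.0597 0.0622] box [ 0.499 -0.396  0.054] [ 0.524 -0.367  0.064]
smallcup 144 circ [0.5333 0.1239] 0.0244 mean [0.5335 0.1238 0.0396] z [0.037  0.0394 0.0429] box [0.51  0.1   0.036] [0.555 0.147 0.045]
bigcup 191 circ [ 0.5391 -0.0259] 0.0328 mean [ 0.5398 -0.0255  0.0396] z [0.0368 0.0396 0.0424] box [ 0.507 -0.057  0.036] [0.571 0.006 0.044]
handle 147 circ [0.5358 0.0489] 0.0158 mean [0.536  0.0477 0.1309] z [0.127  0.1313 0.1339] box [0.528 0.034 0.121] [0.544 0.064 0.136]
barrel 279 circ [0.5908 0.052 ] 0.0267 mean [0.5906 0.0505 0.0557] z [0.0512 0.0546 0.0631] box [0.566 0.039 0.05 ] [0.616 0.063 0.066]
pointer 97 circ [0.621  0.1287] 0.029 mean [0.6274 0.1298 0.0196] z [0.0125 0.0196 0.0279] box [0.592 0.109 0.002] [0.643 0.15  0.033]
scanner 1071 circ [0.658  0.1314] 0.0753 mean [0.6565 0.1308 0.0373] z [0.0328 0.0375 0.0406] box [0.639 0.056 0.03 ] [0.
[... 926 characters left out ...]
350, 0.014), (176, 370, 0.015), (179, 409, 0.009), (182, 406, 0.012), (185, 407, 0.012), (188, 360, 0.054), (191, 352, 0.052)]
orange 180 circ [ 0.5705 -0.3388] 0.0148 mean [ 0.5702 -0.3381  0.0597] z [0.056  0.0598 0.063 ] box [ 0.556 -0.353  0.05 ] [ 0.584 -0.324  0.066]
green 179 circ [ 0.5508 -0.4469] 0.0152 mean [ 0.5507 -0.4463  0.0592] z [0.0554 0.0595 0.0623] box [ 0.538 -0.462  0.052] [ 0.564 -0.432  0.064]
railL 366 circ [0.5262 0.308 ] 0.0445 mean [0.5258 0.3076 0.0313] z [0.0213 0.0327 0.0363] box [0.482 0.301 0.02 ] [0.571 0.319 0.04 ]
railR 259 circ [ 0.5424 -0.116 ] 0.0443 mean [ 0.5422 -0.1158  0.0335] z [0.0303 0.0338 0.0366] box [ 0.499 -0.122  0.025] [ 0.586 -0.11   0.038]
```

View pics/crop1.png

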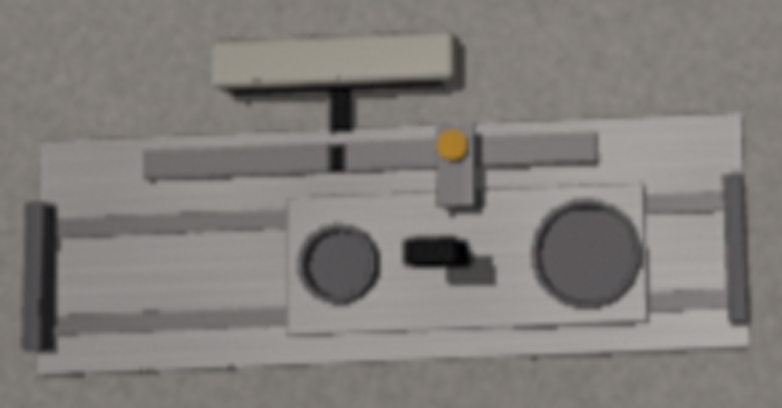

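```bash
python3 -m pendant '[[[250,-150,0,0,0,-70.4],[250,-150,0,0,0,-70.4],[250,-150,0,0,0,-70.4],[250,-150,0,0,0,-70.4],[250,-150,0,0,0,-70.4],[298,-450,0,0,0,-70.4],[298,-450,0,0,0,-70.4],[298,-450,0,0,0,-70.4],[298,-450,0,0,0,-70.4],[298,-450,0,0,0,-70.4]]]' -1
python3 - <<'E'
from h import *
s=dict(np.load('pics/top1.npz'))
for u in (157.2,159.5,161.5):
    d=s['pose'][:3,:3]@np.array([(u-s['cx'])/s['fx'],(237-s['cy'])/s['fy'],1]); o=s['pose'][:3,3]
    p=o+d*(.024-o[2])/d[2]; t=np.array([-.0387,.9993]); print(u,p.round(4),'travel to notch',((p[:2]-[.5362,.0490])@t).round(4))
E
```

```text
clock: 1.35
tool_pos: [0.4997, 0.1918, 0.2265]
orientation: [-180.0, -0.0, -177.8]
force: [0.6, 0.1, -0.2]
opening: 0.0874
157.2 [0.5959 0.1327 0.024 ] travel to notch 0.0813
159.5 [0.5959 0.1279 0.024 ] travel to notch 0.0765
161.5 [0.5959 0.1237 0.024 ] travel to notch 0.0723
```

```bash
python3 -m pendant '[[[0,-424,-60,0,0,0],[0,-424,-60,0,0,0],[0,-424,-60,0,0,0],[0,-424,-60,0,0,0],[0,-424,-60,0,0,0],[0,-424,-60,0,0,0],[0,-424,-60,0,0,0],[0,-424,-60,0,0,0],[0,-424,-60,0,0,0],[0,-424,-60,0,0,0]]]'
python3 - <<'E'
from h import *
o=get_obs();print(o['tool_pos'],o['orientation']);s=snap('wrist','w1'); P=cloud(s); im=s['pixels'].astype(int)
m=(im[...,2]>im[...,0]+40)&(im[...,2]>im[...,1]+30)&(P[...,2]>.05)&(np.abs(P[...,1]+.23)<.06)
q=P[m]; print(len(q), cv2.minEnclosingCircle(q[:,:2].astype(np.float32)), np.nanmean(q,0))
E
```

```text
clock: 2.6
tool_pos: [0.5001, -0.229, 0.1668]
orientation: [180.0, 0.0, -177.7]
force: [-0.1, 0.4, 0.1]
opening: 0.0878
[ 0.50014012 -0.22903804  0.1667597 ] [ 1.79996417e+02  1.98293940e-02 -1.77736925e+02]
1973 ((0.4992761015892029, -0.23152966797351837), 0.02342325821518898) [ 0.49980331 -0.23238398  0.06009421]
```

View pics/w1.png

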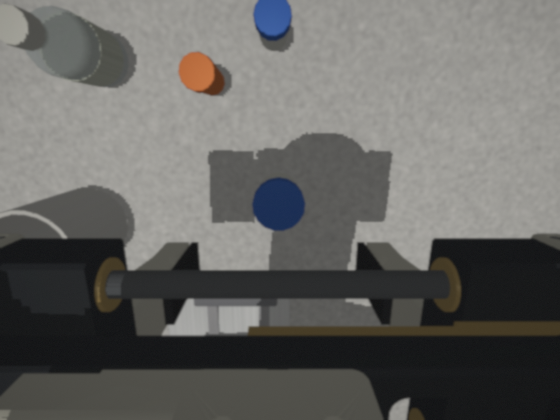

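The wrist view shows the wide pot's cap at (278,204), centred between the jaws. It agrees with the top camera to 1–2 mm.

```bash
python3 -m pendant '[[[0,-1,-60,0,0,0],[0,-1,-110,0,0,0],[0,-1,-141,0,0,0],[0,-1,-141,0,0,0]]]' && python3 -m pendant '[[[0,0,0,0,0,0],[0,0,0,0,0,0],[0,0,0,0,0,0],[0,0,0,0,0,0],[0,0,0,0,0,0],[0,0,0,0,0,0]]]' 1 && python3 -m pendant '[[[0,0,40,0,0,0],[0,0,80,0,0,0],[0,0,110,0,0,0],[0,0,110,0,0,0]]]'
```

```text
clock: 3.15
tool_pos: [0.4985, -0.2298, 0.0238]
orientation: [180.0, -0.3, -177.7]
force: [-0.0, 0.4, 0.8]
opening: 0.0877
clock: 3.9
tool_pos: [0.5, -0.2311, 0.0259]
orientation: [-180.0, 0.0, -177.8]
force: [-1.6, 0.0, 6.2]
opening: 0.0474
clock: 4.4
tool_pos: [0.5014, -0.2312, 0.1379]
orientation: [-180.0, 0.3, -177.8]
force: [0.6, 0.3, -1.8]
opening: 0.0474
```

```bash
python3 -m pendant '[[[10,50,0,0,0,0],[20,100,0,0,0,0],[30,150,0,0,0,0],[39,190,0,0,0,0],[39,205,0,0,0,0],[39,205,0,0,0,0],[39,205,-35,0,0,0],[39,205,-60,0,0,0],[39,205,-60,0,0,0],[39,205,-60,0,0,0]]]'
python3 - <<'E'
from h import *
s=snap('top','top2'); P=cloud(s); im=s['pixels'].astype(int);z=P[...,2]
print(get_obs()['tool_pos'])
b=(im[...,2]>im[...,0]+30)&(np.abs(P[...,1]+.026)<.05)&(np.abs(P[...,0]-.54)<.06)&(z>.06); print(b.sum(),P[b].mean(0) if b.any() else '')
s2=snap('wrist','w2')
cv2.imwrite('pics/c2.png',np.hstack([cv2.resize(s['pixels'][190:310,130:290,::-1],(400,300)),cv2.resize(s2['pixels'][...,::-1],(400,300))]))
E
```

```text
clock: 5.65
tool_pos: [0.5393, -0.0266, 0.0762]
orientation: [-180.0, 0.0, -177.8]
force: [0.9, 1.5, -0.6]
opening: 0.0477
[ 0.53962607 -0.02635534  0.07661407]
0
```

View pics/c2.png

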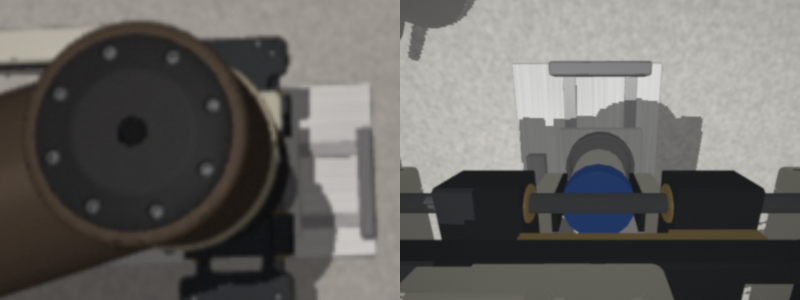

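The wide pot hangs over its cup: in the wrist half it is at (600,200), concentric with the cup. Next I lower it, watching the force.

```bash
python3 -m pendant '[[[0,0,-6,0,0,0],[0,0,-12,0,0,0],[0,0,-18,0,0,0],[0,0,-22,0,0,0],[0,0,-24,0,0,0],[0,0,-24,0,0,0]]]'
```

```text
clock: 6.5
tool_pos: [0.5387, -0.026, 0.052]
orientation: [-180.0, -0.0, -177.8]
force: [-2.9, 0.4, 5.3]
opening: 0.0475
```

```bash
python3 -m pendant '[[[0,0,0,0,0,0],[0,0,0,0,0,0],[0,0,0,0,0,0],[0,0,0,0,0,0],[0,0,40,0,0,0],[0,0,90,0,0,0],[0,0,110,0,0,0],[0,0,110,0,0,0]]]' -1 && python3 -m pendant '[[[-28,-355,0,0,0,0],[-28,-355,0,0,0,0],[-28,-355,0,0,0,0],[-28,-355,0,0,0,0],[-28,-355,0,0,0,0],[-28,-355,0,0,0,0],[-28,-355,0,0,0,0],[-28,-355,0,0,0,0],[-28,-355,0,0,0,0]]]' -0.2
python3 - <<'E'
from h import *
o=get_obs();print(o['tool_pos']);s=snap('wrist','w3'); P=cloud(s); im=s['pixels'].astype(int)
m=(im[...,2]>im[...,0]+40)&(im[...,2]>im[...,1]+30)&(P[...,2]>.054)&(P[...,2]<.068)
q=P[m]; print(len(q), cv2.minEnclosingCircle(q[:,:2].astype(np.float32)), np.nanmean(q,0))
s=snap('top','top3'); P=cloud(s); im=s['pixels'].astype(int)
m=(im[...,2]>im[...,0]+40)&(im[...,2]>im[...,1]+30)&(P[...,2]>.078)&(P[...,1]>-.1)
q=P[m]; print('big',len(q), cv2.minEnclosingCircle(q[:,:2].astype(np.float32)), np.nanmean(q,0))
Z=P[...,2];
def c(u0,u1,v0,v1,a,b):
    k=np.zeros((420,560),bool);k[v0:v1,u0:u1]=1;q=P[k&(Z>a)&(Z<b)];print(len(q),cv2.minEnclosingCircle(q[:,:2].astype(np.float32)),q.mean(0))
c(140,182,240,290,.036,.046);c(170,210,250,280,.12,.14)
E
```

```text
clock: 7.5
tool_pos: [0.54, -0.0257, 0.1635]
orientation: [180.0, 0.2, -177.8]
force: [-0.4, -0.4, 0.1]
opening: 0.0881
clock: 8.62
tool_pos: [0.511, -0.3799, 0.1612]
orientation: [180.0, -0.0, -177.7]
force: [0.8, 0.8, -0.7]
opening: 0.0529
[ 0.51099029 -0.37989956  0.16121118]
802 ((0.5103915929794312, -0.3828696012496948), 0.014284037984907627) [ 0.51057684 -0.38337804  0.05998669]
big 475 ((0.5390458703041077, -0.025729186832904816), 0.023920569568872452) [ 0.53898433 -0.02602218  0.08575284]
148 ((0.5328843593597412, 0.12340211123228073), 0.024038689211010933) [0.53277405 0.12320577 0.03942367]
143 ((0.5364574193954468, 0.048825185745954514), 0.015736203640699387) [0.53608873 0.04790371 0.13124706]
```

The wide pot is seated: its top is at 86 mm and it is within 1 mm of the cup centre. The sled hasn't moved. Next is the narrow pot.

```bash
python3 -m pendant '[[[0,-1,-55,0,0,0],[0,-1,-100,0,0,0],[0,-1,-136,0,0,0],[0,-1,-136,0,0,0],[0,-1,-136,0,0,0]]]' && python3 -m pendant '[[[0,0,0,0,0,0],[0,0,0,0,0,0],[0,0,0,0,0,0],[0,0,0,0,0,0],[0,0,0,0,0,0],[0,0,0,0,0,0]]]' 1 && python3 -m pendant '[[[0,0,50,0,0,0],[0,0,100,0,0,0],[0,0,150,0,0,0],[0,0,200,0,0,0],[0,0,200,0,0,0]]]'
```

```text
clock: 9.35
tool_pos: [0.5121, -0.3821, 0.0272]
orientation: [-179.9, 0.1, -177.7]
force: [0.5, 1.1, 0.5]
opening: 0.0527
clock: 10.1
tool_pos: [0.5113, -0.3823, 0.0264]
orientation: [-180.0, 0.0, -177.8]
force: [-1.8, 0.9, 6.1]
opening: 0.0293
clock: 10.72
tool_pos: [0.5129, -0.3831, 0.2306]
orientation: [-179.8, 0.4, -177.8]
force: [0.8, 0.2, -1.6]
opening: 0.029
```

```bash
python3 -m pendant '[[[22,506,0,0,0,0],[22,506,0,0,0,0],[22,506,0,0,0,0],[22,506,0,0,0,0],[22,506,0,0,0,0],[22,506,0,0,0,0],[22,506,0,0,0,0],[22,506,0,0,0,0],[22,506,0,0,0,0],[22,506,0,0,0,0]]]' && python3 -m pendant '[[[0,0,-50,0,0,0],[0,0,-100,0,0,0],[0,0,-145,0,0,0],[0,0,-152,0,0,0],[0,0,-152,0,0,0],[0,0,-152,0,0,0]]]'
python3 - <<'E'
from h import *
o=get_obs();print(o['tool_pos']);s=snap('wrist','w4'); P=cloud(s); im=s['pixels'].astype(int)
T=s['pose']
# project expected cup floor/rim centre and pot foot
E
```

```text
clock: 11.98
tool_pos: [0.5324, 0.1243, 0.2247]
orientation: [-180.0, -0.1, -177.7]
force: [-0.7, 0.2, -0.9]
opening: 0.0292
clock: 12.72
tool_pos: [0.5343, 0.1243, 0.0756]
orientation: [179.9, 0.2, -177.8]
force: [-0.2, -0.5, -0.0]
opening: 0.0293
[0.53426521 0.12434433 0.07557273]
```

View pics/w4.png

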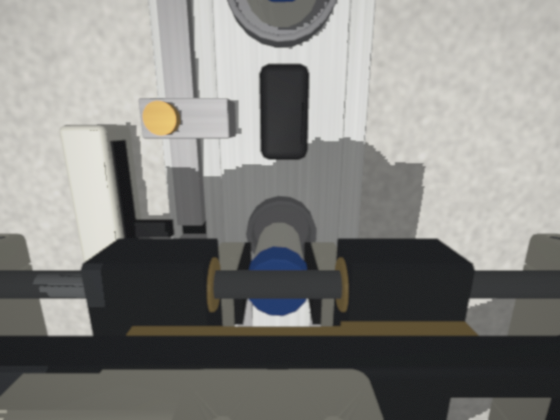

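The wrist view shows the narrow pot (cap at 280,280) in line with its cup (282,225). The handle is clear at (284,110). I lower it now.

```bash
python3 -m pendant '[[[0,0,-6,0,0,0],[0,0,-12,0,0,0],[0,0,-18,0,0,0],[0,0,-21,0,0,0],[0,0,-22,0,0,0],[0,0,-22,0,0,0]]]'
```

```text
clock: 13.52
tool_pos: [0.5328, 0.124, 0.0523]
orientation: [-180.0, -0.0, -177.8]
force: [-3.9, -0.1, 9.7]
opening: 0.0293
```

```bash
python3 -m pendant '[[[0,0,0,0,0,0],[0,0,0,0,0,0],[0,0,0,0,0,0],[0,0,40,0,0,0],[0,0,100,0,0,0],[0,0,160,0,0,0],[0,0,160,0,0,0]]]' -0.3 && python3 -m pendant '[[[3,-250,20,0,0,0],[3,-250,20,0,0,0],[3,-250,20,0,0,0],[3,-250,20,0,0,0],[3,-250,20,0,0,0],[3,-250,20,0,0,0]]]'
python3 - <<'E'
from h import *
print(get_obs()['tool_pos'])
s=snap('top','top5'); P=cloud(s); im=s['pixels'].astype(int);Z=P[...,2]
B=(im[...,2]>im[...,0]+40)&(im[...,2]>im[...,1]+30)&(Z>.078)
def c(n,k):
    q=P[k];print(n,len(q));
    if len(q): print(cv2.minEnclosingCircle(q[:,:2].astype(np.float32)),q.mean(0))
c('small',B&(P[...,1]>.08));c('big',B&(P[...,1]<.02)&(P[...,1]>-.1))
k=np.zeros((420,560),bool);k[250:280,170:210]=1;c('handle',k&(Z>.12)&(Z<.14))
k=np.zeros((420,560),bool);k[240:290,140:182]=1;c('scup',k&(Z>.036)&(Z<.046))
cv2.imwrite('pics/c5.png',cv2.resize(s['pixels'][190:310,60:290,::-1],None,fx=3.4,fy=3.4))
E
```

```text
clock: 14.4
tool_pos: [0.5356, 0.1252, 0.217]
orientation: [179.8, 0.5, -177.8]
force: [0.5, 0.5, -0.1]
opening: 0.057
clock: 15.15
tool_pos: [0.5355, -0.1262, 0.2307]
orientation: [180.0, -0.1, -177.9]
force: [1.1, -0.4, -0.4]
opening: 0.0568
[ 0.53553537 -0.12618971  0.23074422]
small 0
big 0
handle 0
scup 0
```

View pics/c5.png

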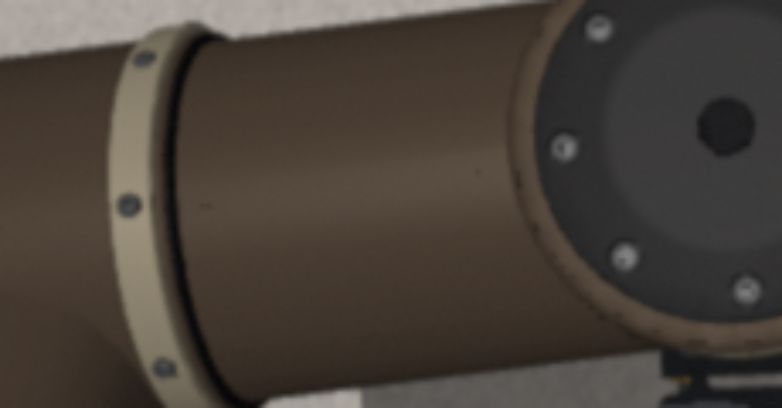

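The arm hides the sled in this view, so I step further right.

```bash
python3 -m pendant '[[[0,-250,0,0,0,0],[0,-250,0,0,0,0],[0,-250,0,0,0,0],[0,-250,0,0,0,0],[0,-250,0,0,0,0],[0,-250,0,0,0,0]]]'
cat > chk.py <<'E'
from h import *
print(get_obs()['tool_pos'])
s=snap('top','top6'); P=cloud(s); im=s['pixels'].astype(int);Z=P[...,2]
B=(im[...,2]>im[...,0]+40)&(im[...,2]>im[...,1]+30)&(Z>.078)
def c(n,k):
    q=P[k];print(n,len(q));
    if len(q): print(cv2.minEnclosingCircle(q[:,:2].astype(np.float32)),q.mean(0))
c('small',B&(P[...,1]>.08));c('big',B&(P[...,1]<.02)&(P[...,1]>-.1))
k=np.zeros((420,560),bool);k[250:280,170:210]=1;c('handle',k&(Z>.12)&(Z<.14))
k=np.zeros((420,560),bool);k[240:290,140:182]=1;c('scup',k&(Z>.036)&(Z<.046))
E
python3 chk.py
```

```text
clock: 15.95
tool_pos: [0.5363, -0.3748, 0.2308]
orientation: [180.0, -0.1, -177.8]
force: [-1.0, 0.7, 0.5]
opening: 0.0571
[ 0.53633255 -0.37476373  0.23080164]
small 191
((0.5325440764427185, 0.12358836829662323), 0.01506117545068264) [0.53250677 0.12289385 0.08538113]
big 480
((0.5391960144042969, -0.025525720790028572), 0.02405744604766369) [ 0.53908143 -0.02609109  0.08561602]
handle 148
((0.5353460907936096, 0.04872240498661995), 0.01586543396115303) [0.53590562 0.0479374  0.13061732]
scup 121
((0.5329594016075134, 0.1231636106967926), 0.02398119494318962) [0.53182682 0.11649156 0.0397588 ]
```

Both pots are seated, with tops at about 86 mm and within 1 mm of the cup centres. Next is the handle.

```bash
python3 -m pendant '[[[0,424,0,0,0,0],[0,424,0,0,0,0],[0,424,0,0,0,0],[0,424,0,0,0,0],[0,424,0,0,0,0],[0,424,0,0,0,0],[0,424,0,0,0,0],[0,424,0,0,0,0],[0,424,0,0,0,0]]]' && python3 -m pendant '[[[0,0,-50,0,0,0],[0,0,-90,0,0,0],[0,0,-125,0,0,0],[0,0,-141,0,0,0],[0,0,-141,0,0,0]]]' && python3 -m pendant '[[[0,0,0,0,0,0],[0,0,0,0,0,0],[0,0,0,0,0,0],[0,0,0,0,0,0],[0,0,0,0,0,0],[0,0,0,0,0,0]]]' 1
```

```text
clock: 17.12
tool_pos: [0.5354, 0.0493, 0.2319]
orientation: [180.0, 0.0, -177.6]
force: [-0.4, -1.1, 0.5]
opening: 0.0569
clock: 17.75
tool_pos: [0.5356, 0.0474, 0.0902]
orientation: [-180.0, -0.1, -177.8]
force: [0.6, 0.4, -0.0]
opening: 0.057
clock: 18.5
tool_pos: [0.535, 0.0479, 0.0907]
orientation: [-180.0, -0.1, -177.8]
force: [-4.0, 1.1, 4.4]
opening: 0.0158
```

```bash
python3 -m pendant '[[[-0.2,4,0,0,0,0],[-0.5,12,0,0,0,0],[-0.8,20,0,0,0,0],[-1.2,30,0,0,0,0],[-1.6,40,0,0,0,0],[-2,50,0,0,0,0],[-2.3,60,0,0,0,0],[-2.6,66,0,0,0,0],[-2.6,68,0,0,0,0],[-2.6,68,0,0,0,0]]]'
for i in 1; do python3 -m pendant '[[[0,1,0,0,0,0],[0,1,0,0,0,0],[0,1,0,0,0,0]]]'; python3 -m pendant '[[[0,1,0,0,0,0],[0,1,0,0,0,0],[0,1,0,0,0,0]]]'; python3 -m pendant '[[[0,1,0,0,0,0],[0,1,0,0,0,0],[0,1,0,0,0,0]]]';  done
```

```text
clock: 19.75
tool_pos: [0.5323, 0.1157, 0.0906]
orientation: [-180.0, -0.1, -177.8]
force: [-6.4, -0.7, 6.4]
opening: 0.0159
clock: 20.12
tool_pos: [0.5322, 0.1165, 0.0907]
orientation: [-180.0, -0.1, -177.8]
force: [-5.2, -0.4, 6.3]
opening: 0.0157
clock: 20.5
tool_pos: [0.5322, 0.1175, 0.0907]
orientation: [-179.9, -0.1, -177.8]
force: [-6.7, -1.9, 6.3]
opening: 0.0158
clock: 20.88
tool_pos: [0.5322, 0.1185, 0.0907]
orientation: [-179.9, -0.1, -177.8]
force: [-6.5, -2.0, 5.5]
opening: 0.0158
```

```bash
for i in 1; do python3 -m pendant '[[[0,1,0,0,0,0],[0,1,0,0,0,0],[0,1,0,0,0,0]]]'; python3 -m pendant '[[[0,1,0,0,0,0],[0,1,0,0,0,0],[0,1,0,0,0,0]]]'; python3 -m pendant '[[[0,1,0,0,0,0],[0,1,0,0,0,0],[0,1,0,0,0,0]]]';python3 -m pendant '[[[0,1,0,0,0,0],[0,1,0,0,0,0],[0,1,0,0,0,0]]]';  done | grep -E "pos|force"
```

```text
tool_pos: [0.5321, 0.1195, 0.0907]
force: [-4.4, -1.3, 5.7]
tool_pos: [0.5321, 0.1205, 0.0906]
force: [-5.5, -1.0, 6.3]
tool_pos: [0.5321, 0.1217, 0.0907]
force: [-6.6, 0.2, 6.0]
tool_pos: [0.532, 0.123, 0.0907]
force: [-7.6, 1.5, 6.0]
```

```bash
for i in 1; do python3 -m pendant '[[[0,1,0,0,0,0],[0,1,0,0,0,0],[0,1,0,0,0,0]]]'; python3 -m pendant '[[[0,1,0,0,0,0],[0,1,0,0,0,0],[0,1,0,0,0,0]]]'; done | grep -E "pos|force"
```

```text
tool_pos: [0.5319, 0.1242, 0.0907]
force: [-8.6, 2.6, 7.6]
tool_pos: [0.5319, 0.1252, 0.0906]
force: [-8.4, 1.9, 6.3]
```

```bash
for i in 1; do python3 -m pendant '[[[0,1,0,0,0,0],[0,1,0,0,0,0],[0,1,0,0,0,0]]]'; python3 -m pendant '[[[0,1,0,0,0,0],[0,1,0,0,0,0],[0,1,0,0,0,0]]]'; done | grep -E "pos|force"
python3 - <<'E'
from h import *
s=snap('wrist','w7'); cv2.imwrite('pics/c7.png',s['pixels'][...,::-1])
E
```

```text
tool_pos: [0.5319, 0.126, 0.0907]
force: [-8.7, 1.0, 6.8]
tool_pos: [0.5319, 0.1263, 0.0906]
force: [-8.5, -1.7, 7.1]
```

View pics/c7.png

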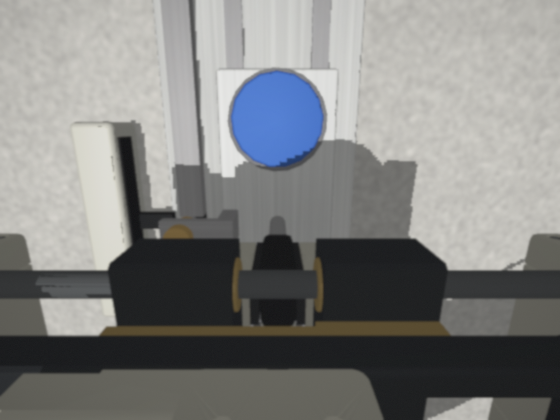

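The barrel (178,232) now sits beside the pointer (155,220). The last 1 mm command moved the sled only 0.3 mm while the force reversed, so the ball seems seated. I push one gentle step more to confirm.

```bash
python3 -m pendant '[[[0,1,0,0,0,0],[0,1,0,0,0,0],[0,1,0,0,0,0]]]'| grep -E "pos|force"; python3 -m pendant '[[[0,-1.3,0,0,0,0],[0,-1.3,0,0,0,0],[0,-1.3,0,0,0,0],[0,-1.3,0,0,0,0]]]' | grep -E "pos|force"
```

```text
tool_pos: [0.5318, 0.1265, 0.0906]
force: [-5.8, -4.7, 7.3]
tool_pos: [0.5319, 0.1262, 0.0906]
force: [-7.9, -1.1, 6.6]
```

Run:
```python
from h import *
s=snap('scene','sc8'); P=cloud(s); im=s['pixels'].astype(int);Z=P[...,2]
B=(im[...,2]>im[...,0]+40)&(im[...,2]>im[...,1]+30)&(Z>.03)&(P[...,0]>.45)&(P[...,0]<.62)
n,l=cv2.connectedComponents(B.astype(np.uint8))
for i in range(1,n):
    q=P[l==i]
    if len(q)>15: print(len(q),q.mean(0).round(3),q[:,2].max().round(3))
o=get_obs();print(o['clock'],o['tool_pos'],o['opening'],o['force'])
cv2.imwrite('pics/c8.png',cv2.resize(s['pixels'][60:300,130:450,::-1],(800,600)))
```

```text
253 [0.539 0.046 0.083] 0.089
24.85 [0.53187374 0.12620358 0.09066074] 0.015917049533525247 [-8.13347205 -0.74480262  6.32806243]
```

View pics/c8.png

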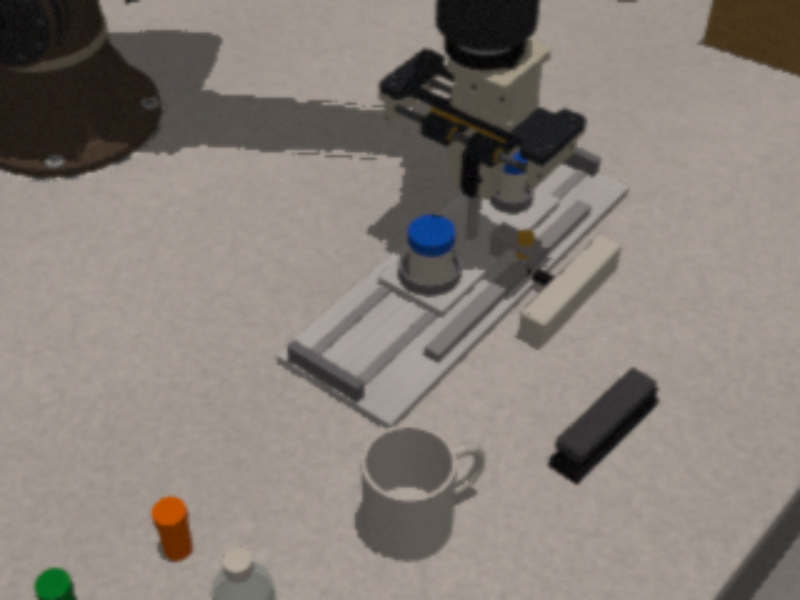

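Both pots stand upright in their cups (wide at 432,245, narrow at 515,180). The barrel is opposite the pointer, the handle is gripped, and the mug, stapler and gel bottle are undisturbed. I hand it in now.

```bash
python3 -c "
from plant import *
print(close_job())"
```

```text
the job is handed in; nothing more can be done
None
```

Both pots are in their own cups and the sled is held in the notch by its handle. I handed the job in at about 25 s of the 72 s allowed; no verdict was reported.

- **Pots:** before sliding, both tops measured about 86 mm and both pots were within about 1 mm of their cup centres. After sliding, the last scene picture shows both upright. By then the gripper partly hid the narrow pot, so I confirmed it only by eye.
- **Notch:** the force along the rail turned from about -2 N to +2.6 N as the ball pulled in. It then locked: commanding 2 mm more moved the sled only about 0.5 mm and raised the force to about -5 N. I backed off 1.3 mm, leaving about 1 N on the sled. The notch felt about 78 mm from the start, against 77 mm measured in the picture, which is within the calibration.
- **Grip:** the fingers are closed on the handle at 15.9 mm; the handle is 16 mm wide.
- **Bystanders:** the mug, gel bottle, stapler and the orange and green look-alikes look undisturbed in the last picture. I did not measure their positions again.

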